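# Fill the bead jar through the funnel and cover it

### The arm

A 6-joint arm with a two-finger parallel gripper is mounted at the origin on the work surface. World frame = base frame: x ahead of the robot, y to its left, z up, the work surface at z = 0. Lengths are in m, angles in rad, forces in N, time in s.
With the tool pointing down it reaches from about 0.3 to 0.825 m from the base axis. Payload 5.4 kg.
Tool frame: the origin (TCP) lies at the very end of the fingers, on their centre line; the grasp point (between the pads) lies 19 mm behind it; z points along the fingers, y is the line along which they close (so a half turn about z gives the same grasp; the last joint's range is limited). The gripper opens to 92 mm and grips with 3 to 60 N. Pads are 20 mm wide; open, the fingers measure 128 mm over their backs; the gripper's body (75 mm by 189 mm) begins 69 mm behind the grasp point.
Start: joints at [-1.388, 0.158, 1.597, -0, 1.386, -0.21], TCP at [0.22, -0.531, 0.215] pointing down, gripper open.
Joint ranges: [-2.91, 2.91], [-0.94, 2.29], [0.18, 2.7], [-1.29, 4.43], [0.17, 2.64], [-3, 3]. Speed limits (rad/s): [2.57, 2.57, 3.14, 3.14, 3.14, 3.14].

### API

Orientations are given as a rotation vector (axis times angle).
In Python, from workcell import bot gives the robot as it stands. Calls block until the motion is done:
- bot.goto(position, orientation): joint-space move of the TCP to a pose.
- bot.line_to(position, rot=None, max_speed=0.15): straight line of the TCP; rot=None keeps the orientation; max_speed is the mean speed in m/s.
- bot.set_joints(angles): joint-space move.
- bot.set_gripper(opening, newtons=None): opening from 0.0 (shut) to 1.0 (fully open); newtons is the grip in N (None keeps the last); returns when the fingers have stopped.
- bot.hold(seconds).
- bot.inverse_kinematics(position, orientation): joint angles nearest the present ones, or None.
- bot.read_camera(name): name is "side" or "top"; returns a dict with "pixels" (480x640x3 uint8, blue, green, red), "fx", "fy", "cx", "cy" (pixels), "R" (3x3) and "t" (3): a world point X has camera coordinates R X + t. Camera axes: x right, y down, z forward; pixel columns grow to the right and rows downward; lengths in m; the calibration is good to about 2 mm. A picture is of the moment at which its call begins. There is no depth.
A pose or a line that the arm cannot do raises bot.MotionError and nothing moves.
- bot.job_done(): hands the job in; it is judged then, once.
Readings, each from a call of its own:
- bot.current_clock(): time.
- bot.current_joints(): joint angles.
- bot.current_joint_vel(): joint speeds.
- bot.current_effort(): joint torques, N m.
- bot.current_ee_pos(): TCP position.
- bot.current_tool_rot(): TCP orientation.
- bot.current_contact_force(): force on the tool from outside, world axes, zero at the start.
- bot.current_ft_torque(): the same for the moment, N m.
- bot.current_opening(): opening from 0.0 (shut) to 1.0 (fully open).
- bot.current_grip_force(): force on a finger pad.
Only numpy, scipy, OpenCV 4.12 (cv2) and the standard library are available. Lean on these libraries where they do the work, as an engineer would, in place of code of your own. Each camera call takes 0.05 s, during which the arm holds its last target. There are 200 camera calls.

### The job

Tip all six wooden beads from the hand scoop through the funnel into the clear jar below it, and stand the empty scoop back upright on the bench. Then lay the wooden cover flat across the two side boards of the filling stand, between their raised edges and covering the whole funnel mouth, without dropping it. Leave the jar standing in place and do not disturb the other things on the bench.

Things in the scene. Friction and masses are not known exactly. Their poses are not given: they have to be found in the camera images.
- stand: Fixed plywood filling stand, 120 (x) x 163 (y) mm, base board 170 mm x 12 mm thick. Origin: centre of its underside, z up. Side boards along its +y and -y sides: inner faces at y = +-56 mm, flat tops 146 mm above the bench, each with a 6 mm thick raised outer edge to 153 mm (edges 151 mm apart inside). Open at +x and -x. A funnel is fixed between the boards on the origin's axis.
- mouth (a point): Centre of the funnel's mouth, 140 mm above the bench, axes as stand. The mouth is 100 mm across outside, 94 mm inside; the funnel narrows at about 30 degrees from vertical to a throat 40 mm across inside, whose lower end is 80 mm above the bench and 2 mm above the jar's rim.
- rest (a point): Point midway between the flat tops of the two side boards, at their height (146 mm above the bench), axes as stand. The cover's underside origin belongs here, its y axis along the stand's y axis (either way round).
- jar: Loose clear jar under the funnel on the stand's base board: 52 mm outside, 46 mm inside, 66 mm high, open at the top, floor 5 mm thick, about 0.2 kg. Origin: centre of its underside, z up.
- scoop: Loose aluminium scoop with the beads, 0.14-0.24 kg empty. Origin on its underside, z up, mouth to -x. Pan 62 mm wide, walls 34 mm high, x from -65 (lip) to 47 mm, open at top and front; floor 3 mm, level, from x = -25 rising 10 deg to the lip. Wooden handle post at the back: 20 x 20 mm, 100 high, at x = 55, square to the axes. Beads stay in when level, leave when tipped 30-50 deg mouth down.
- post (a point): Point on the axis of the scoop's post, 78 mm above the scoop's underside (22 mm under the post's top): where to grip. Axes as scoop.
- lip (a point): Middle of the scoop's front lip (x = -65, y = 0, z = 10 mm in the scoop's frame). Axes as scoop.
- cover: Loose plywood cover, 120 (x) x 140 (y) x 8 mm, 0.11-0.23 kg, lying flat. Origin: centre of its underside, z up. On top in the middle a wooden grip block 20 (x) x 60 (y) mm, its top 44 mm above the underside.
- grip (a point): Centre of the cover's grip block, 33 mm above the cover's underside: where to take it, fingers closing along the cover's x. Axes as cover.
- bead0: Barrel-shaped wooden bead, 17 mm across and 14.8 mm high with 9.2 mm flats, about 12 g; starts in the scoop. Origin: its centre.
- bead1: Barrel-shaped wooden bead, 17 mm across and 14.8 mm high with 9.2 mm flats, about 12 g; starts in the scoop. Origin: its centre.
- bead2: Barrel-shaped wooden bead, 17 mm across and 14.8 mm high with 9.2 mm flats, about 12 g; starts in the scoop. Origin: its centre.
- bead3: Barrel-shaped wooden bead, 17 mm across and 14.8 mm high with 9.2 mm flats, about 12 g; starts in the scoop. Origin: its centre.
- bead4: Barrel-shaped wooden bead, 17 mm across and 14.8 mm high with 9.2 mm flats, about 12 g; starts in the scoop. Origin: its centre.
- bead5: Barrel-shaped wooden bead, 17 mm across and 14.8 mm high with 9.2 mm flats, about 12 g; starts in the scoop. Origin: its centre.
- tumbler: Bystander: dark metal can, 72 mm across, 160 mm high, upright. Origin: centre of its underside.
- spare_jar: Bystander: closed jar, 52 mm across, 85 mm high. Origin: centre of its underside.
- tape: Bystander: tape roll lying flat, 90 mm across, 24 mm high. Origin: centre of its underside.
- awl: Bystander: screwdriver-like awl lying on the bench, 170 mm long along its x. Origin near its middle.
- spool: Bystander: thread spool standing, 64 mm across, 50 mm high. Origin: centre of its underside.
Mind the look-alikes: they are no part of the job. What is shaped like the scoop but orange is not meant. Leave any turquoise look-alike of the cover alone.

How it is judged:
On the way, in this order (a step that is already met when the one before it is completed fails the run):
1. the loaded scoop has been lifted so that its lip is above the funnel's mouth (height (world z) of lip above 0.14 m and horizontal distance between lip and mouth below 0.08 m), for 0.1 s.
2. all six beads are in the jar (z of bead0 in the frame of jar between 0 and 0.066 m and horizontal distance between each of bead0, bead1, bead2, bead3, bead4, bead5 and jar below 0.023 m and z of bead1 in the frame of jar between 0 and 0.066 m and z of bead2 in the frame of jar between 0 and 0.066 m and z of bead3 in the frame of jar between 0 and 0.066 m and z of bead4 in the frame of jar between 0 and 0.066 m and z of bead5 in the frame of jar between 0 and 0.066 m), for 0.2 s.
3. the scoop stands upright on the bench, let go, before the cover is laid (height (world z) of scoop below 0.006 m and angle between scoop's own z axis and vertical below 0.1 rad and contact force between the fingers and scoop below 0.1 N and distance between cover and rest above 0.05 m), for 0.2 s.
At the end, for the whole second after the job is handed in: All six beads in the jar, jar upright on the stand. Scoop upright on the bench (6 mm, 0.1 rad), at rest. Cover flat on both side boards between their raised edges: height within 3 mm, tilt 0.03 rad, centred to 12 mm in the stand's x and 8 mm in y, square to 0.12 rad, at rest (all of step 2 and angle between each of jar, scoop's own z axis and vertical below 0.1 rad and z of jar in the frame of stand below 0.016 m and height (world z) of scoop below 0.006 m and linear speed of each of scoop, cover below 0.02 m/s and z of cover in the frame of rest between -0.003 and 0.003 m and x of cover in the frame of rest between -0.012 and 0.012 m and y of cover in the frame of rest between -0.008 and 0.008 m and angle between cover's own z axis and vertical below 0.03 rad and angle between the y axis of cover and the y axis of stand, either way round below 0.12 rad); the robot touches nothing.
It fails at once if a bystander (tumbler, spare jar, tape, awl or spool) is moved by more than 30 mm (distance of any of tumbler, spare_jar, tape, awl, spool from where it was at the start of the episode above 0.03 m).
It fails at once if the jar is knocked (moved more than 15 mm) (distance of jar from where it was at the start of the episode above 0.015 m).
It fails at once if the cover is dropped (falls freely at more than 0.45 m/s, about 10 mm) (contact force between anything else and cover below 0.02 N and linear speed of cover above 0.45 m/s).
It also fails if it takes over 67 s, if anything falls off the work surface, if the arm or the gripper's body presses on something with over 40 N, if the wrist force passes 120 N, or if a joint passes its speed limit or range.

## Working session

There is one attempt and no reset: what is moved stays moved. The work goes in short steps, each a Python script; the robot and the scene stay as the last script left them, time stands still between calls to the robot, and variables do not carry over. Pictures are saved under pics/ and viewed, at most 12 in all, crops included, and the job is handed in when it is done.

```bash
mkdir -p pics; ls; python3 - <<'E'
from workcell import bot
import cv2,pickle
for n in("top","side"):
    d=bot.read_camera(n); cv2.imwrite(f"pics/{n}0.png",d["pixels"]); pickle.dump(d,open(f"{n}0.pkl","wb"))
    print(n,d["fx"],d["cx"],d["cy"],d["R"],d["t"])
print(bot.current_tool_rot(),bot.current_clock())
E
```

```text
pics
top 540.4366751395697 315.1615065879257 234.1996066592575 [[ 0.02796714 -0.99936053  0.02227914]
 [-0.99793203 -0.0292037  -0.05726078]
 [ 0.0578748  -0.02063165 -0.99811064]] [0.03309326 0.54101313 1.23254693]
side 492.8050335840204 317.0406314209739 236.31820104283312 [[-0.72306737 -0.69076591  0.00400409]
 [-0.52582177  0.54663255 -0.65169343]
 [ 0.44797884 -0.47332369 -0.75847191]] [0.41675833 0.30587252 1.19233377]
[-3.07953960e+00 -6.12684655e-01 -5.47633617e-05] 0.1
```

View pics/top0.png

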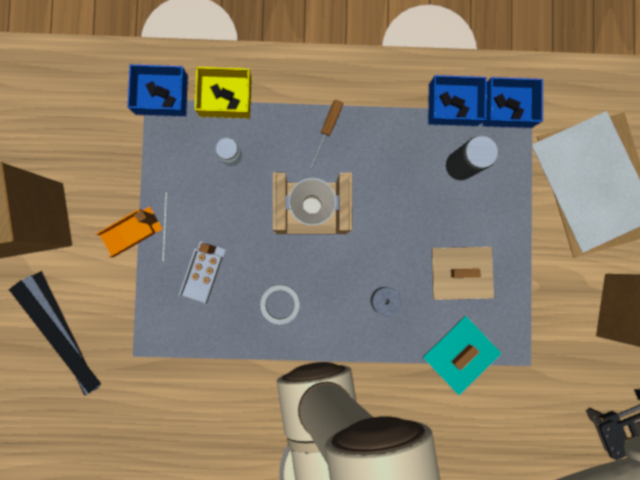

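View pics/side0.png

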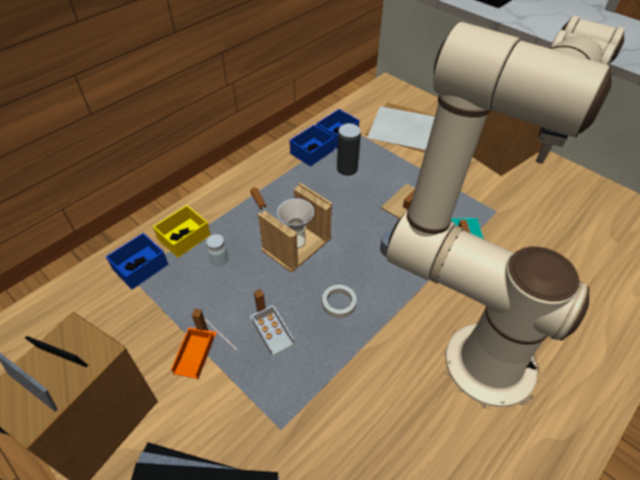

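The top view shows the scoop at (203,272), with its post at (208,248) and its lip toward the robot near (195,300). The funnel is at (312,203) and the cover at (463,273). The orange scoop and turquoise cover are the decoys. Next I'll zoom in and make masks.

```bash
cat >h.py <<'E'
import numpy as np,cv2,pickle
def ray(d,px,z):
    u,v=px; r=d["R"].T@np.array([(u-d["cx"])/d["fx"],(v-d["cy"])/d["fy"],1.]); c=-d["R"].T@d["t"]
    return c+r*(z-c[2])/r[2]
def tri(a,pa,b,pb):
    A=[];B=[]
    for d,p in((a,pa),(b,pb)):
        c=-d["R"].T@d["t"]; r=d["R"].T@np.array([(p[0]-d["cx"])/d["fx"],(p[1]-d["cy"])/d["fy"],1.]); r/=np.linalg.norm(r)
        P=np.eye(3)-np.outer(r,r); A.append(P);B.append(P@c)
    return np.linalg.solve(sum(A),sum(B))
def proj(d,X):
    c=d["R"]@np.array(X)+d["t"]; return np.array([d["fx"]*c[0]/c[2]+d["cx"],d["fy"]*c[1]/c[2]+d["cy"]])
E
python3 - <<'E'
from h import *
t=pickle.load(open("top0.pkl","rb"));s=pickle.load(open("side0.pkl","rb"))
def crop(d,x,y,w,h,k):
    return cv2.resize(d["pixels"][y:y+h,x:x+w],None,fx=k,fy=k,interpolation=cv2.INTER_CUBIC)
A=np.vstack([np.hstack([crop(t,170,232,66,80,4),crop(t,262,160,100,80,4)])
 ,np.hstack([crop(t,425,240,76,65,4),crop(s,240,280,60,80,4)[:260],np.zeros((260,664-304-240,3),np.uint8)])])
cv2.imwrite("pics/z1.png",A)
hsv=cv2.cvtColor(t["pixels"],cv2.COLOR_BGR2HSV)
wood=cv2.inRange(hsv,(8,60,60),(25,255,255))
for n,(x,y,w,h) in dict(cover=(425,240,76,65),stand=(262,160,100,85),scoop=(175,235,55,72)).items():
    m=wood[y:y+h,x:x+w]; c=cv2.findContours(m,0,2)[0]
    for k in c:
        if cv2.contourArea(k)>12: r=cv2.minAreaRect(k+np.array([x,y])); print(n,cv2.contourArea(k),np.round(cv2.boxPoints(r),1).tolist(),np.round(hsv[int(r[0][1]),int(r[0][0])]))
E
```

```text
cover 2958.0 [[431.3999938964844, 248.10000610351562], [491.5, 246.10000610351562], [493.1000061035156, 297.3999938964844], [433.0, 299.29998779296875]] [ 15 157 125]
stand 2252.5 [[273.0, 172.0], [351.0, 172.0], [351.0, 233.0], [273.0, 233.0]] [ 30   9 202]
scoop 22.5 [[202.0, 280.0], [206.0, 276.0], [209.5, 279.5], [205.5, 283.5]] [ 15 122 146]
scoop 22.0 [[192.0, 279.0], [192.0, 273.0], [197.0, 273.0], [197.0, 279.0]] [ 15 120 130]
scoop 21.5 [[207.0, 268.0], [212.0, 268.0], [212.0, 273.0], [207.0, 273.0]] [ 16 126 132]
scoop 22.5 [[194.5, 266.5], [198.5, 262.5], [202.0, 266.0], [198.0, 270.0]] [ 16 121 141]
scoop 22.0 [[210.0, 258.0], [215.0, 258.0], [215.0, 263.0], [210.0, 263.0]] [ 15 125 135]
scoop 23.0 [[199.0, 254.0], [204.0, 254.0], [204.0, 260.0], [199.0, 260.0]] [ 15 123 133]
scoop 71.5 [[198.1999969482422, 250.39999389648438], [201.10000610351562, 241.6999969482422], [210.39999389648438, 244.8000030517578], [207.5, 253.5]] [ 15 159 125]
```

View pics/z1.png

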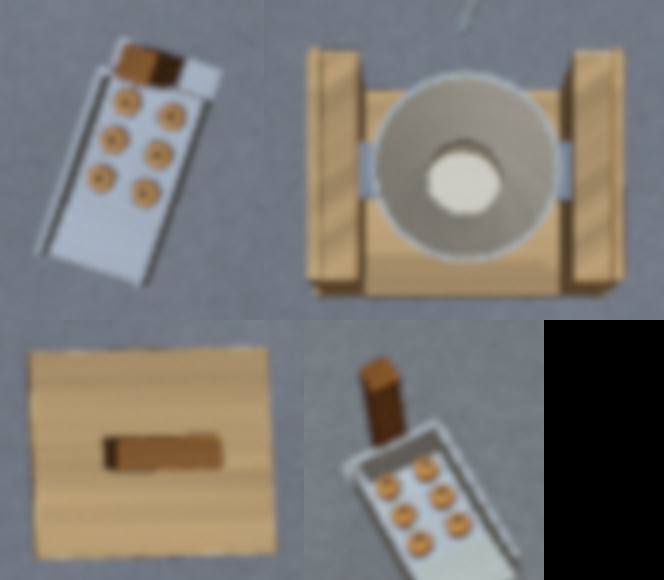

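The zoom shows the post top at about (204.4,247.6) in the top view and (258.8,292.9) in the side view. The lip corners are near (181.6,294.6) and (205.1,302.9), and the funnel ring is centred at about (312.6,201.4). Now I'll compute world positions.

```bash
python3 - <<'E'
from h import *
np.set_printoptions(precision=4,suppress=True)
t=pickle.load(open("top0.pkl","rb"));s=pickle.load(open("side0.pkl","rb"))
P=ray(t,(204.4,247.6),.1); print("post",P,tri(t,(204.4,247.6),s,(258.8,292.9)))
T=lambda x,y,x0=0,y0=0,ox=170,oy=232:(ox+(x-x0+.5)/4-.5,oy+(y-y0+.5)/4-.5)
L=ray(t,T(95,268),.01); print("lip",L,np.linalg.norm((P-L)[:2]), np.arctan2(*(P-L)[1::-1]))
for a,b in(((100,68),(38,253)),((212,98),(145,285))):
    a=ray(t,T(*a),.034);b=ray(t,T(*b),.034); print("wall",a,b,np.arctan2(*(a-b)[1::-1]))
m=ray(t,T(468,167,264,0,262,160),.14); print("mouth",m)
print("mouth w", np.linalg.norm(ray(t,T(374,167,264,0,262,160),.14)-ray(t,T(562,167,264,0,262,160),.14)))
c=[ray(t,T(x,y,264,0,262,160),.153) for x,y in((307,48),(624,48),(624,280),(307,280))]; print("stand",np.array(c),np.mean(c,0))
c=[ray(t,T(x,y,0,320,425,240),.008) for x,y in((30,352),(268,347),(275,552),(37,558))]; print("cover",np.array(c),np.mean(c,0))
d=(c[0]-c[1]+c[3]-c[2]);print("cov y axis ang",np.arctan2(d[1],d[0]))
c=[ray(t,T(x,y,0,320,425,240),.044) for x,y in((119,437),(222,434),(222,468),(117,470))];print("grip",np.mean(c,0))
for n,z in(("tumbler",.16),): print(ray(t,(481,152),.16))
print("tape",ray(t,(280,305),.02),"spool",ray(t,(386,301),.05),"spare",ray(t,(227,150),.085),"awl",ray(t,(330,115),.02),"orange post",ray(t,(150,215),.1))
E
```

```text
post [0.4993 0.2863 0.1   ] [0.4996 0.2875 0.0945]
lip [0.3842 0.3233 0.01  ] 0.12088849001206899 -0.3105937384519672
wall [0.4982 0.3203 0.034 ] [0.3933 0.3507 0.034 ] -0.282394614498519
wall [0.483  0.2566 0.034 ] [0.377  0.2902 0.034 ] -0.3064170527188143
mouth [0.6009 0.0583 0.14  ]
mouth w 0.09797267407631638
stand [[ 0.6585  0.1433  0.153 ]
 [ 0.6637 -0.0204  0.153 ]
 [ 0.5435 -0.0233  0.153 ]
 [ 0.5387  0.1394  0.153 ]] [0.6011 0.0597 0.153 ]
cover [[ 0.5169 -0.2249  0.008 ]
 [ 0.5238 -0.3645  0.008 ]
 [ 0.4048 -0.3697  0.008 ]
 [ 0.3977 -0.2308  0.008 ]] [ 0.4608 -0.2975  0.008 ]
cov y axis ang 1.621356853571363
grip [ 0.4611 -0.2967  0.044 ]
[ 0.7121 -0.2873  0.16  ]
tape [0.3756 0.1243 0.02  ] spool [ 0.393  -0.1132  0.05  ] spare [0.7148 0.2483 0.085 ] awl [0.8187 0.0219 0.02  ] orange post [0.5657 0.405  0.1   ]
```

```bash
cat >>h.py <<'E'
from scipy.spatial.transform import Rotation as Ro
def scoop_pose(lip=None,post=None,psi=0,th=0,sg=1):
    "TCP pose; give lip point or grip point of scoop; th = mouth-down tilt"
    Rs=Ro.from_euler('z',psi)*Ro.from_euler('y',-th)
    g=np.array(post) if lip is None else np.array(lip)+Rs.apply([.12,0,.068])
    R=Rs*Ro.from_matrix([[0,sg,0],[sg,0,0],[0,0,-1]])
    return g+.019*R.apply([0,0,1]),R.as_rotvec()
PSI=-.30; POST=np.array([.4995,.2868,.078])
E
python3 - <<'E'
from h import *
from workcell import bot
np.set_printoptions(precision=2,suppress=True)
for sg in(1,-1):
    for k in(dict(post=POST+[0,0,.15],psi=PSI),dict(post=POST,psi=PSI),dict(post=[.735,.062,.278],psi=.03),*[dict(lip=[.616,.059,.165],psi=.03,th=t) for t in(0,.4,.8,1.0)]):
        q=bot.inverse_kinematics(*scoop_pose(**k,sg=sg)); print(sg,q)
    c=Ro.from_euler('z',.051)*Ro.from_matrix([[0,sg,0],[sg,0,0],[0,0,-1]])
    for p in([.461,-.297,.014],[.461,-.297,.25],[.601,.059,.25],[.601,.059,.16]): print('c',sg,bot.inverse_kinematics(p,c.as_rotvec()))
E
```

```text
1 [ 0.31  0.17  1.6  -0.    1.38  0.61]
1 [ 0.31  0.33  1.72 -0.    1.09  0.61]
1 [-0.08  0.57  0.99 -0.    1.58 -0.11]
1 [-0.08  0.59  1.05 -0.    1.5  -0.11]
1 [-0.11  0.17  1.55  0.06  1.03 -0.16]
1 [-0.16 -0.19  2.    0.25  0.56 -0.34]
1 [-0.19 -0.35  2.21  0.57  0.34 -0.67]
c 1 [-0.79  0.34  1.82 -0.    0.99 -0.84]
c 1 [-0.79  0.07  1.63  0.    1.45 -0.84]
c 1 [-0.1   0.21  1.47 -0.    1.46 -0.15]
c 1 [-0.1   0.28  1.57 -0.    1.3  -0.15]
-1 [ 0.31  0.17  1.6  -0.    1.38 -2.53]
-1 [ 0.31  0.33  1.72 -0.    1.09 -2.53]
-1 None
-1 None
-1 [-0.11  0.17  1.55  0.06  1.03  2.98]
-1 [-0.16 -0.19  2.    0.25  0.56  2.8 ]
-1 [-0.19 -0.35  2.21  0.57  0.34  2.48]
c -1 [-0.79  0.34  1.82 -0.    0.99  2.3 ]
c -1 [-0.79  0.07  1.63 -0.    1.45  2.3 ]
c -1 [-0.1   0.21  1.47 -0.    1.46  2.99]
c -1 [-0.1   0.28  1.57 -0.    1.3   2.99]
```

```bash
python3 - <<'E'
from h import *
from workcell import bot
bot.goto(*scoop_pose(post=POST+[0,0,.15],psi=PSI))
bot.set_gripper(.7)
p,r=scoop_pose(post=POST,psi=PSI); bot.line_to(p,r,max_speed=.12)
d=bot.read_camera("side"); cv2.imwrite("pics/s1.png",np.hstack([cv2.resize(d["pixels"][200:380,170:330],None,fx=3,fy=3)]))
print(bot.current_contact_force(),bot.current_clock())
E
```

```text
[-0.26762717  0.23876097  0.32771669] 5.1583
```

View pics/s1.png

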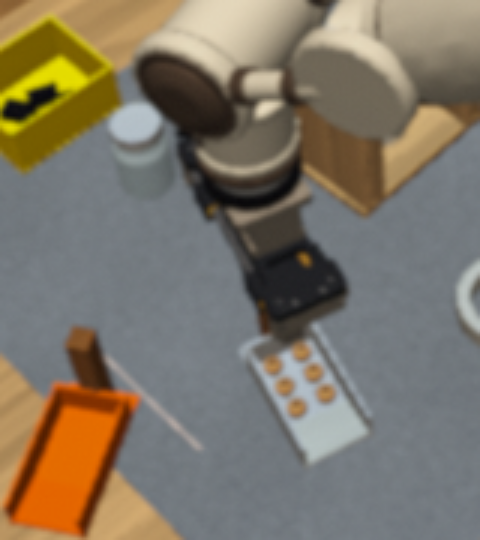

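The fingers straddle the post at about (265,315) in this crop, and the six beads are undisturbed. Next I grip and lift.

```bash
python3 - <<'E'
from h import *
from workcell import bot
bot.set_gripper(0,50); print(bot.current_opening(),bot.current_grip_force())
p,r=scoop_pose(post=POST,psi=PSI); bot.line_to(p+[0,0,.02],max_speed=.05)
bot.line_to(p+[0,0,.18],max_speed=.12); print(bot.current_contact_force())
p,r=scoop_pose(lip=[.616,.059,.21],psi=-.12); bot.line_to(p,r,max_speed=.15)
for n in("top","side"):
    d=bot.read_camera(n); pickle.dump(d,open(n+"2.pkl","wb"))
    c=proj(d,[.62,.06,.2]).astype(int); print(c); 
    k=d["pixels"][c[1]-75:c[1]+75,c[0]-65:c[0]+65]; cv2.imwrite(f"pics/{n}2.png",k)
cv2.imwrite("pics/c2.png",cv2.resize(np.hstack([cv2.imread("pics/top2.png"),cv2.imread("pics/side2.png")]),None,fx=3,fy=3))
print(bot.current_contact_force(),bot.current_opening(),bot.current_clock())
E
```

```text
0.2148856748272322 49.98998165130615
[ 0.48849585 -0.4379491  -1.52299183]
[312 188]
[289 191]
[ 0.92387321 -0.60073105 -2.67843669] 0.21356125804340362 10.4417
```

View pics/c2.png

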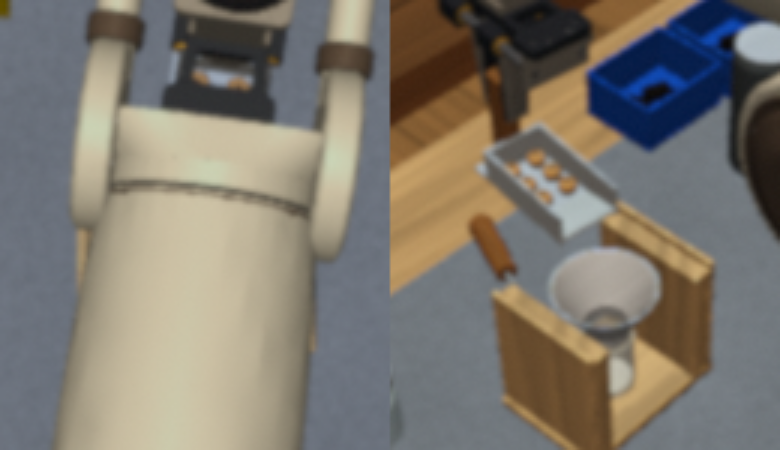

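The side view shows the lip at about (291,191), where predicted, with the scoop level and all six beads aboard. Now I lower it and tip.

```bash
python3 - <<'E'
from h import *
from workcell import bot
for th,z in((0,.17),(.2,.165),(.35,.163),(.5,.16),(.6,.16),(.7,.16),(.8,.16)):
    p,r=scoop_pose(lip=[.616,.059,z],psi=-.12,th=th); bot.line_to(p,r,max_speed=.07)
bot.hold(.5)
ims=[]
for n in("top","side"):
    d=bot.read_camera(n); c=proj(d,[.61,.06,.15]).astype(int)
    ims.append(d["pixels"][c[1]-75:c[1]+75,c[0]-65:c[0]+65])
cv2.imwrite("pics/c3.png",cv2.resize(np.hstack(ims),None,fx=3,fy=3))
print(bot.current_contact_force(),bot.current_opening(),bot.current_clock(),bot.current_joints())
E
```

```text
[ 0.01086064  0.30091272 -2.00006861] 0.21558100162580496 14.0333 [-0.09072599 -0.1717995   1.99006199 -0.04201937  0.52411173  0.05678002]
```

View pics/c3.png

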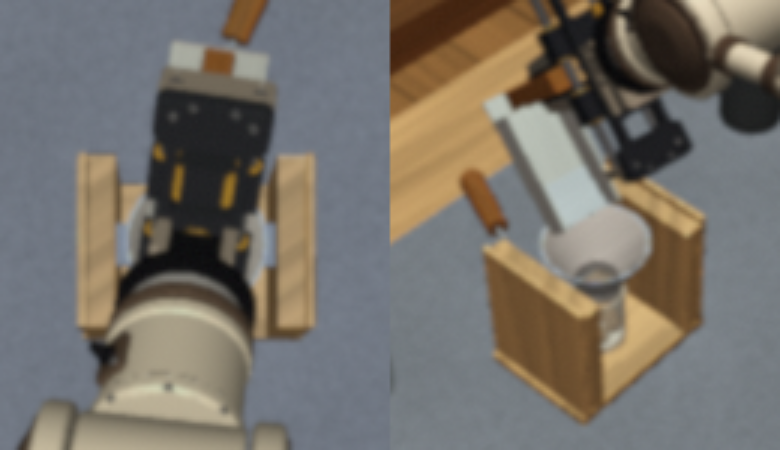

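The scoop looks empty, and the load dropped by 0.68 N, which matches six beads. Now I'll raise, level and retreat the scoop, then check the jar.

```bash
python3 - <<'E'
from h import *
from workcell import bot
p,r=scoop_pose(lip=[.616,.059,.21],psi=-.12,th=.8); bot.line_to(p,r,max_speed=.15)
for th in(.4,0):
    p,r=scoop_pose(lip=[.616,.059,.21],psi=-.12,th=th); bot.line_to(p,r,max_speed=.12)
p,r=scoop_pose(post=POST+[0,0,.18],psi=PSI); bot.line_to(p,r,max_speed=.2)
ims=[]
for n in("top","side"):
    d=bot.read_camera(n); pickle.dump(d,open(n+"4.pkl","wb")); c=proj(d,[.60,.06,.08]).astype(int)
    ims.append(cv2.resize(d["pixels"][c[1]-60:c[1]+60,c[0]-50:c[0]+50],None,fx=4,fy=4,interpolation=cv2.INTER_CUBIC))
cv2.imwrite("pics/c4.png",np.hstack(ims))
print(bot.current_contact_force(),bot.current_opening(),bot.current_clock())
E
```

```text
[-0.84572259  0.32986548 -1.1388427 ] 0.21469851241425353 17.6417
```

View pics/c4.png

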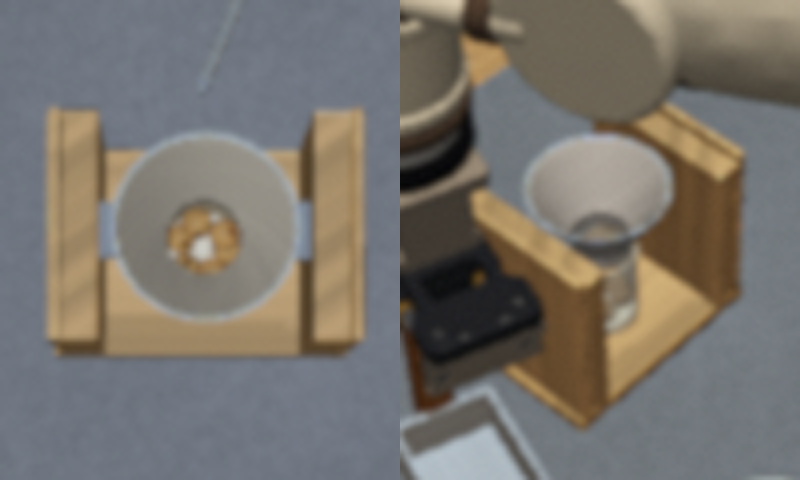

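Through the throat at about (203,240) in the crop, a ring of beads lies on the jar floor. The jar is upright and the scoop is empty. Next I set the scoop down and go above the cover.

```bash
python3 - <<'E'
from h import *
from workcell import bot
np.set_printoptions(precision=3,suppress=True)
p,r=scoop_pose(post=POST,psi=PSI)
bot.line_to(p+[0,0,.02],r,max_speed=.15); bot.line_to(p+[0,0,.001],r,max_speed=.03); print(bot.current_contact_force())
bot.set_gripper(.55); bot.hold(.2)
bot.line_to(p+[0,0,.15],max_speed=.15)
C=Ro.from_euler('z',.051)*Ro.from_matrix([[0,1,0],[1,0,0],[0,0,-1]])
bot.goto([.461,-.297,.2],C.as_rotvec())
d=bot.read_camera("top");t=d
hsv=cv2.cvtColor(d["pixels"],cv2.COLOR_BGR2HSV)
m=cv2.inRange(hsv,(8,60,60),(25,255,255))[105:355,140:530]
for k in cv2.findContours(m,0,2)[0]:
    if cv2.contourArea(k)>6: print(cv2.contourArea(k),np.array(cv2.boundingRect(k))+[140,105,0,0])
s=bot.read_camera("side"); pt=proj(t,[*POST[:2],.1]);print("post",pt)
A=t["pixels"][225:315,165:245];c=proj(s,[.45,.3,.05]).astype(int);B=s["pixels"][c[1]-45:c[1]+45,c[0]-40:c[0]+40]
c=proj(s,[.46,-.297,.05]).astype(int);D=s["pixels"][c[1]-45:c[1]+45,c[0]-60:c[0]+60]
cv2.imwrite("pics/c5.png",cv2.resize(np.hstack([A,B,D]),None,fx=2.8,fy=2.8))
print(bot.current_clock())
E
```

```text
[ 0.332  0.045 -1.53 ]
22.5 [522 301   6   7]
110.0 [499 288  19  16]
73.5 [515 260  15  18]
2921.5 [432 247  63  52]
10.0 [494 243   8   3]
69.5 [199 243  15  10]
382.5 [140 206  23  36]
214.5 [302 196  19  18]
2252.5 [273 172  79  62]
75.5 [140 116   4  69]
70.5 [347 105  81   3]
282.5 [321 105  23  31]
219.0 [196 105  55  14]
post [204.184 247.501]
23.8
```

View pics/c5.png

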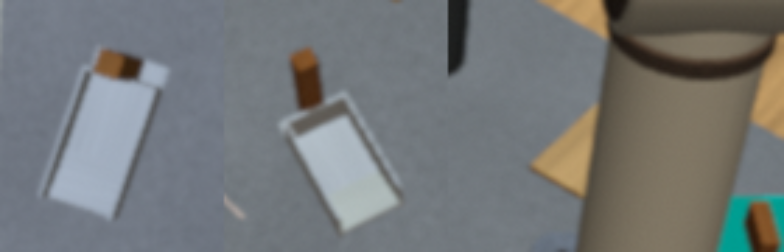

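The scoop stands upright and empty, and there are no stray beads on the mat. Next I take the cover.

```bash
python3 - <<'E'
from h import *
from workcell import bot
np.set_printoptions(precision=4,suppress=True)
bot.line_to([.461,-.297,.06],max_speed=.12);bot.line_to([.461,-.297,.0145],max_speed=.05); print(bot.current_contact_force())
bot.set_gripper(0,40); print(bot.current_opening(),bot.current_grip_force())
bot.line_to([.461,-.297,.04],max_speed=.05); bot.line_to([.461,-.297,.235],max_speed=.15)
C=Ro.from_euler('z',.03)*Ro.from_matrix([[0,1,0],[1,0,0],[0,0,-1]])
bot.line_to([.601,.059,.235],C.as_rotvec(),max_speed=.18); bot.line_to([.601,.059,.185],max_speed=.08)
ims=[]
for n in("top","side"):
    d=bot.read_camera(n); pickle.dump(d,open(n+"6.pkl","wb")); c=proj(d,[.60,.06,.16]).astype(int)
    ims.append(cv2.resize(d["pixels"][c[1]-60:c[1]+60,c[0]-50:c[0]+50],None,fx=4,fy=4,interpolation=cv2.INTER_CUBIC))
    print(n,c)
cv2.imwrite("pics/c6.png",np.hstack(ims)); print(bot.current_opening(),bot.current_contact_force(),bot.current_clock())
E
```

```text
[ 0.2193  0.6315 -0.6441]
0.21576927147359515 40.000149607658386
top [311 200]
side [295 205]
0.21336411174895276 [-0.1193 -0.2363 -1.3854] 32.0
```

View pics/c6.png

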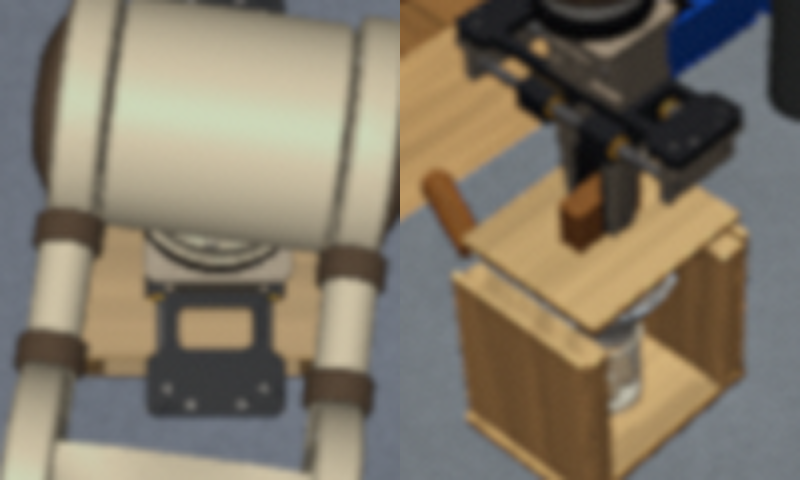

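The cover hangs level above the boards. In the side crop its corners are at (465,240), (597,332) and (748,214). The board outer corners are at (455,273), (607,363) and (745,235). I'll check the relative offset.

```bash
python3 - <<'E'
from h import *
np.set_printoptions(precision=4,suppress=True)
d=pickle.load(open("side6.pkl","rb"))
f=lambda u,v,z:ray(d,(245+(u-400+.5)/4-.5,145+(v+.5)/4-.5),z)
c=[f(465,240,.1770),f(597,332,.1770),f(748,214,.1785)]; s=[f(455,273,.153),f(607,363,.153),f(745,235,.153)]
print(np.array(c),(c[0]+c[2])/2,np.linalg.norm(c[0]-c[1]),np.linalg.norm(c[1]-c[2]))
print(np.array(s),(s[0]+s[2])/2,np.linalg.norm(s[0]-s[1]),np.linalg.norm(s[1]-s[2]))
t=pickle.load(open("top4.pkl","rb"))
hsv=cv2.cvtColor(d["pixels"],cv2.COLOR_BGR2HSV)
# sub-pixel look at stand from top: outer edges along rows
t=pickle.load(open("top0.pkl","rb"));im=t["pixels"].astype(float)
p=(im[:,:,2]-im[:,:,0])
for v in range(180,226,9):
    r=p[v]; L=next(i for i in range(262,300) if r[i]>15); L=L-1+(15-r[L-1])/(r[L]-r[L-1])
    R=next(i for i in range(362,320,-1) if r[i]>15); R=R+1-(15-r[R+1])/(r[R]-r[R+1])
    a,b=ray(t,(L,v),.153),ray(t,(R,v),.153); print(v,a[:2],b[:2],((a+b)/2)[:2],a[1]-b[1])
E
```

```text
[[ 0.6559  0.1306  0.177 ]
 [ 0.5362  0.1273  0.177 ]
 [ 0.5378 -0.0144  0.1785]] [0.5968 0.0581 0.1778] 0.11974245911401331 0.1417701800033852
[[ 0.6569  0.1413  0.153 ]
 [ 0.5286  0.1269  0.153 ]
 [ 0.5425 -0.0176  0.153 ]] [0.5997 0.0618 0.153 ] 0.1290773312672933 0.14525836590032903
180 [0.6411 0.1437] [ 0.6463 -0.0214] [0.6437 0.0612] 0.1650895555354024
189 [0.6224 0.143 ] [ 0.6276 -0.0216] [0.625  0.0607] 0.1646646456803087
198 [0.6038 0.1423] [ 0.6089 -0.0222] [0.6063 0.0601] 0.16444594123593742
207 [0.5852 0.1416] [ 0.5902 -0.0227] [0.5877 0.0595] 0.16430475245391934
216 [0.5667 0.141 ] [ 0.5716 -0.0232] [0.5691 0.0589] 0.16425781854128255
225 [0.5482 0.1405] [ 0.553  -0.0238] [0.5506 0.0583] 0.16427849865343097
```

```bash
python3 - <<'E'
from h import *
from workcell import bot
f0=bot.current_contact_force()[2]
bot.line_to([.6015,.0607,.185],max_speed=.03)
for z in(.170,.167,.165,.163,.1615,.161,.1606):
    bot.line_to([.6015,.0607,z],max_speed=.03); f=bot.current_contact_force()[2]-f0; print(z,round(f,2))
    if f>3: break
d=bot.read_camera("side"); c=proj(d,[.60,.06,.16]).astype(int)
cv2.imwrite("pics/c7.png",cv2.resize(d["pixels"][c[1]-60:c[1]+60,c[0]-50:c[0]+50],None,fx=5,fy=5,interpolation=cv2.INTER_CUBIC))
print(bot.current_clock())
E
```

```text
0.17 0.42
0.167 0.22
0.165 0.94
0.163 1.2
0.1615 -0.61
0.161 -0.81
0.1606 0.45
34.45
```

View pics/c7.png

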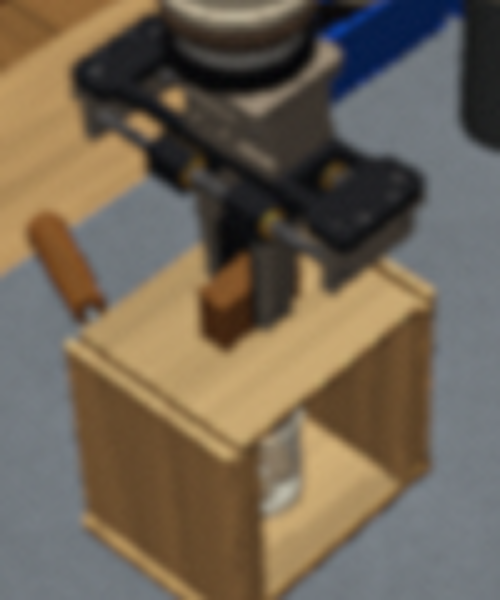

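The cover sits flat between the raised edges. I'll ease it down, release, retreat and check.

```bash
python3 - <<'E'
from h import *
from workcell import bot
np.set_printoptions(precision=4,suppress=True)
bot.line_to([.6015,.0607,.1603],max_speed=.02)
bot.set_gripper(.5); bot.hold(.2); bot.line_to([.6015,.0607,.26],max_speed=.12)
bot.goto([.35,-.35,.3],bot.current_tool_rot()); bot.hold(.3)
d=bot.read_camera("top"); c=proj(d,[.60,.06,.15]).astype(int)
s=bot.read_camera("side"); e=proj(s,[.60,.06,.13]).astype(int)
cv2.imwrite("pics/c8.png",cv2.resize(np.hstack([d["pixels"][c[1]-60:c[1]+60,c[0]-50:c[0]+50],s["pixels"][e[1]-60:e[1]+60,e[0]-50:e[0]+50]]),None,fx=4,fy=4,interpolation=cv2.INTER_CUBIC))
print(c,bot.current_clock())
E
```

```text
[311 201] 38.6
```

View pics/c8.png

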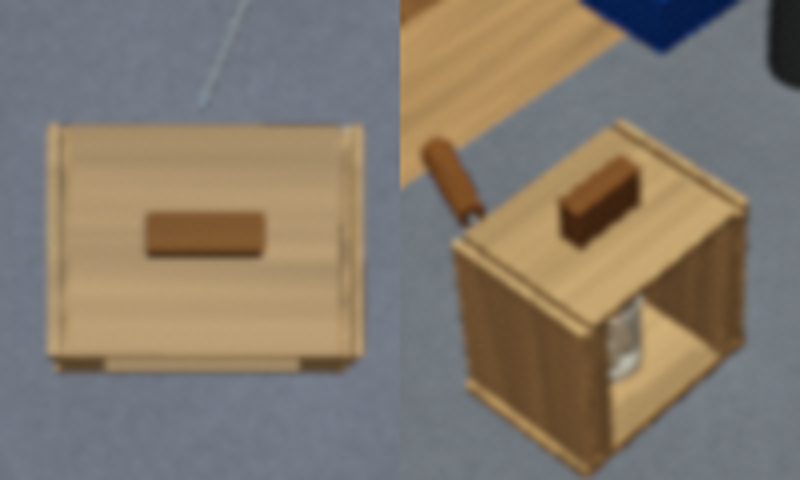

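The cover lies flat, square and centred between the edges (crop x 65–342 against boards 48–363), with the jar upright. I'm handing in.

```bash
python3 -c "
from workcell import bot
print(bot.job_done())"
```

```text
the job is handed in; nothing more can be done
None
```

I handed the job in at about 39 s of the 67 s limit, and no verdict came back; by the camera and force checks the beads are in the jar (count taken from the 0.68 N load drop), the empty scoop stands upright on the bench, and the cover lies flat between the raised edges.

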